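# Make up a night-latch set and a gate set at the locksmith's bench

### The job

Make up the two lock sets in the grey kitting trays. In the tray where the night-latch case already lies, stand the round rim cylinder in the small, nearly square compartment and lay the keep in the oblong one beside it; in the other tray lay the brass padlock in the wide compartment and the hasp in the narrow one. The padlock is still held in the engraving fixture: lift the sprung hold-down until it stays up by itself, only then take the padlock out, and leave the hold-down up; every part should rest level on its compartment's floor, with the latch case still in its own.

Things in the scene. Friction and masses are not known exactly. Their poses are not given: they have to be found in the camera images.
- jig: engraving fixture, fixed: aluminium plate, x -85..95, y -50..50 mm, top at z 18 mm. Origin on the table, z up, +x roughly away from the robot. The padlock starts at about (-6, 0, 18) mm, shackle to +x, between side rails (inner faces y -28, 28) and stop pins (x -33), all 5 mm high. Hold-down hinge: axis along y through (70, 0, 52) mm, in steel cheeks (x 57..83, y -17..17, to z 62)
- clamp (a joint): hold-down arm of the fixture, rad: 0 = lying level on the padlock, grows as its free end is lifted, stop at 1.75 (just past upright, leaning away from the padlock). Over-centre spring: below about 1.1 it springs down again (about 3 N at the grip when down), beyond that it springs up to the stop and stays
- clamp_tip (a point): centre of the black grip at the arm's free end, 130 mm from the hinge axis. Grip 40 mm long (along the arm), 18 wide (along the hinge axis), 14 high. Down: at (-60, 0, 52) mm in the jig's frame, free air under it to the plate. The arm is a bar 14 mm wide, 8 high. Open: the grip's centre is 0.18 m, its upper end 0.20 m above the table
- padlock: brass padlock, steel shackle, lying flat, 0.28 kg. Origin: centre of the underside of the brass body, z up. Body 42 (x) x 50 (y) x 20 (z) mm; with the shackle it reaches from x -21 to 51 mm. Grip the body across y (50 mm)
- hasp: steel hasp folded on its staple, lying flat, 0.18 kg. Origin: underside, below the staple loop, z up. Plates 8 mm thick (knuckle 10), x -52..48, y -19..19 mm. The upright loop, a 9 mm round bar 30 mm long along x, 9 thick along y, top at z 34 mm, is pinched across y; the centre of mass is within 5 mm of it
- rim_cylinder: round brass rim cylinder standing on its face, 0.17 kg. Origin: centre of the underside, z up. Flange 34 mm across, 6 high; body 28 mm across from z 7 to 36 mm; on top a flat steel tailpiece 9 x 3 mm up to z 60 mm. Grip the 28 mm body
- keep: dark steel keep (strike box) of the night latch, lying on its base, 0.11 kg. Origin: centre of the underside, z up. 64 (x) x 27 (y) x 24 (z) mm; roller in its mouth on the +y side. Grip it across y (27 mm)
- latch_case: night-latch case, loose, 0.42 kg: dark steel box 62 (x) x 92 (y) x 26 mm, brass bolt to y = 60 mm, brass thumb-turn on top to z 43 mm. Origin: centre of the box's underside. Lies in the large compartment of tray_latch, axes roughly along the tray's, and stays there
- tray_latch: grey tray, fixed, 158 (x) x 164 (y) mm. Origin: centre of the underside, z up; floor at z 3 mm, rim and ribs to z 9, 4 wide. Inside: large compartment x -75..3, y -78..78 (latch case); nearly square one for the rim cylinder x 7..75, y 14..78 (centre 41, 46); oblong one for the keep, lengthwise along y, x 7..75, y -78..10 (centre 41, -34), about 33 mm free from centred keep to latch case
- tray_gate: grey tray, fixed, 144 (x) x 158 (y) mm. Origin: centre of the underside, z up; floor at z 3 mm, rim and rib to z 9, 4 wide. Two compartments, long along x: wide one for the padlock x -68..68, y -75..7 mm (centre 0, -34); narrow one for the hasp x -68..68, y 11..75 (centre 0, 43). Either end of the part may point either way
There are look-alikes about, which are no part of the job. What is shaped like the keep but green or turquoise is not meant.

How it is judged:
On the way:
1. the hold-down stands open by itself (joint above 1.5 rad, not touched) while the padlock still lies in the fixture (within 15 mm of its start) (value of joint clamp above 1.5 rad and contact force between jig and the fingers below 0.2 N and distance of padlock from where it was at the start of the episode below 0.015 m), for 0.2 s.
At the end, for the whole second after the job is handed in: Rim cylinder, keep, padlock and hasp each rest still in their named compartment, and the latch case in its own: origin between its ribs, underside within 2 mm of the tray floor, level to 0.045 rad (nothing on a rib or another part); the hold-down stands open (above 1.5 rad) (value of joint clamp above 1.5 rad and x of rim_cylinder in the frame of tray_latch between 0.007 and 0.075 m and y of rim_cylinder in the frame of tray_latch between 0.014 and 0.078 m and height (world z) of each of rim_cylinder, keep, latch_case, padlock, hasp below 0.005 m and angle between each of rim_cylinder, keep, latch_case, padlock, hasp's own z axis and vertical below 0.045 rad and linear speed of each of rim_cylinder, keep, latch_case, padlock, hasp below 0.02 m/s and x of keep in the frame of tray_latch between 0.007 and 0.075 m and y of keep in the frame of tray_latch between -0.078 and 0.01 m and x of latch_case in the frame of tray_latch between -0.075 and 0.003 m and y of latch_case in the frame of tray_latch between -0.078 and 0.078 m and x of padlock in the frame of tray_gate between -0.068 and 0.068 m and y of padlock in the frame of tray_gate between -0.075 and 0.007 m and x of hasp in the frame of tray_gate between -0.068 and 0.068 m and y of hasp in the frame of tray_gate between 0.011 and 0.075 m); the robot touches nothing.
It also fails if it takes over 122 s, if anything falls off the work surface, if the arm or the gripper's body presses on something with over 40 N, if the wrist force passes 120 N, or if a joint passes its speed limit or range.

### The arm

A 6-joint arm with a two-finger parallel gripper is mounted at the origin on the work surface. World frame = base frame: x ahead of the robot, y to its left, z up, the work surface at z = 0. Lengths are in m, angles in rad, forces in N, time in s.
With the tool pointing down it reaches from about 0.35 to 0.85 m from the base axis. Payload 8.1 kg.
Tool frame: the origin (TCP) lies at the very end of the fingers, on their centre line; the grasp point (between the pads) lies 19 mm behind it; z points along the fingers, y is the line along which they close (so a half turn about z gives the same grasp; the last joint's range is limited). The gripper opens to 93 mm and grips with 3 to 60 N. Pads are 15 mm wide; open, the fingers measure 128 mm over their backs; the gripper's body (75 mm by 188 mm) begins 65 mm behind the grasp point.
Start: joints at [-1.435, 0.13, 1.488, -0, 1.523, -0.085], TCP at [0.131, -0.585, 0.219] pointing down, gripper open.
Joint ranges: [-2.96, 2.96], [-0.89, 2.26], [0.02, 2.5], [-1.34, 4.48], [0, 2.73], [-2.66, 2.66]. Speed limits (rad/s): [2.39, 2.39, 2.79, 3.14, 3.14, 3.14].

### API

Orientations are given as a unit quaternion [x, y, z, w].
In Python, from rig import get_obs, camera, job_done gives the robot as it stands.
- The arm moves only by the tool step_arm, never from a script. Its argument "motion" is a list of rows, each a list of 7 numbers: the turn, a rotation vector about the tool's x, y, z each as a share of 0.12 rad, from -1 to 1, then the shift along the tool's x, y, z each as a share of 25 mm, from -1 to 1, then the opening, from 0 (shut) to 1 (fully open). In form: [[ax, ay, az, tx, ty, tz, gripper], ...]. A call has 1 to 5 rows; each row shifts and turns the commanded pose from where the row before left it, along the tool's axes as they then stand; what a row does not reach is not made up. A row lasts 1/8 s, in which the tool goes at most 62.5 mm and 10.7 degrees, less where a joint would pass 70% of its speed; a pose out of reach is approached as far as the arm can. A call with a number of a shift or a turn outside -1 to 1 is refused whole. A call with a gripper value outside its range is refused whole. The fingers move at their own pace and stop on an object; "force" is the grip in N (left out, the last holds). Time passes only in rows, so rows that do not move let the fingers close. It gives the time, the measured TCP pose, the force, the opening and the grip force at its end, in the units of the state.
- get_obs(): the state, without advancing time (a new reading comes with each control period).
- camera(name): name is "side" or "top"; returns a dict with "image" (384x512x3 uint8, red, green, blue), "fx", "fy", "cx", "cy" (pixels), "k1" (the pictures are not rectified: a ray, as slopes to the right and down, at radius r is drawn at 1 + k1 r^2 times it, then the intrinsics apply), "R" (3x3) and "t" (3): a world point X has camera coordinates R X + t. Camera axes: x right, y down, z forward; pixel columns grow to the right and rows downward; lengths in m; the calibration is good to about 2 mm. A picture is of the moment at which its call begins. There is no depth.
- job_done(): hands the job in; it is judged then, once.
The state is a dict: "time_s": time; "q": joint angles; "dq": joint speeds; "joint_efforts": joint torques, N m; "tool_pos": TCP position; "eef_rot": TCP orientation; "force": force on the tool from outside, world axes, zero at the start; "torque": the same for the moment, N m; "gripper_width": finger opening in m; "grip_force": force on a finger pad.
Only numpy, scipy, OpenCV 4.12 (cv2) and the standard library are available. Lean on these libraries where they do the work, as an engineer would, in place of code of your own. Each camera call takes 0.05 s, during which the arm holds its last target. There are 200 camera calls.

## Working session

There is one attempt and no reset: what is moved stays moved. The work goes in short steps, Python scripts to look and compute and a tool call to move; the robot and the scene stay as the last step left them, time stands still between calls to the robot, and variables do not carry over. Pictures are saved under pics/ and viewed, at most 14 in all, crops included, and the job is handed in when it is done.

Besides the shell and the picture viewer there is one more tool, called after "Emit:" by a JSON object that holds its "api" and its "payload", one argument or row to a line. step_arm: Moves the arm, as the interface text tells. Shift numbers are shares of 25 mm and turn numbers shares of 0.12 rad, none past 1 either way. Its arguments: {"type":"object","properties":{"motion":{"type":"array","items":{"type":"array","items":{"type":"number"}}},"force":{"type":"number"}},"required":["motion"]}

```bash
ls; mkdir -p pics
python3 - <<'E'
from rig import get_obs,camera
import cv2
o=get_obs(); print(o)
for n in("top","side"):
    c=camera(n); cv2.imwrite(f"pics/{n}0.png",c["image"][:,:,::-1]); print({k:v for k,v in c.items() if k!="image"})
    cv2.imwrite(f"pics/{n}0b.png",cv2.resize(c["image"][:,:,::-1],(800,600),interpolation=cv2.INTER_CUBIC))
E
```

```text
pics
{'time_s': 0.0, 'q': array([-1.43540664e+00,  1.31165663e-01,  1.48931897e+00, -7.47231702e-06,
        1.52299202e+00, -8.53853495e-02]), 'dq': array([ 2.47578569e-03, -3.60265869e-05, -6.96122554e-04,  6.16181328e-05,
       -9.43297122e-04,  8.28485037e-04]), 'joint_efforts': array([ 8.24719300e-04, -5.59842324e+01, -4.91756845e+01,  7.67571037e-02,
        3.59640957e-02, -1.92009088e-04]), 'tool_pos': array([ 0.13133941, -0.58484517,  0.21756297]), 'eef_rot': array([ 9.93913021e-01,  1.10163599e-01, -2.72801781e-05, -9.41613752e-04]), 'force': array([ 0.67351972, -0.56354054, -0.65746242]), 'torque': array([-0.00079922, -0.06511419, -0.02480613]), 'grip_force': 0.0, 'gripper_width': 0.09302942446154694}
{'fx': 397.44976058928853, 'fy': 397.44976058928853, 'cx': 249.1565902983118, 'cy': 185.72043526611432, 'k1': -0.12979708203183274, 'R': array([[ 0.02667385, -0.99919871,  0.02984042],
       [-0.99805231, -0.02830347, -0.05559218],
       [ 0.05639222, -0.02829944, -0.99800754]]), 't': array([-0.04207018,  0.53436515,  0.957391  ])}
{'fx': 414.67415777551344, 'fy': 414.67415777551344, 'cx': 258.8520580964957, 'cy': 188.14041534094355, 'k1': -0.14582154123306174, 'R': array([[-0.88912031, -0.45749876,  0.01264752],
       [-0.338215  ,  0.63818001, -0.69161904],
       [ 0.30834346, -0.61921011, -0.72215175]]), 't': array([0.46552642, 0.21713367, 0.74209562])}
```

View pics/top0b.png

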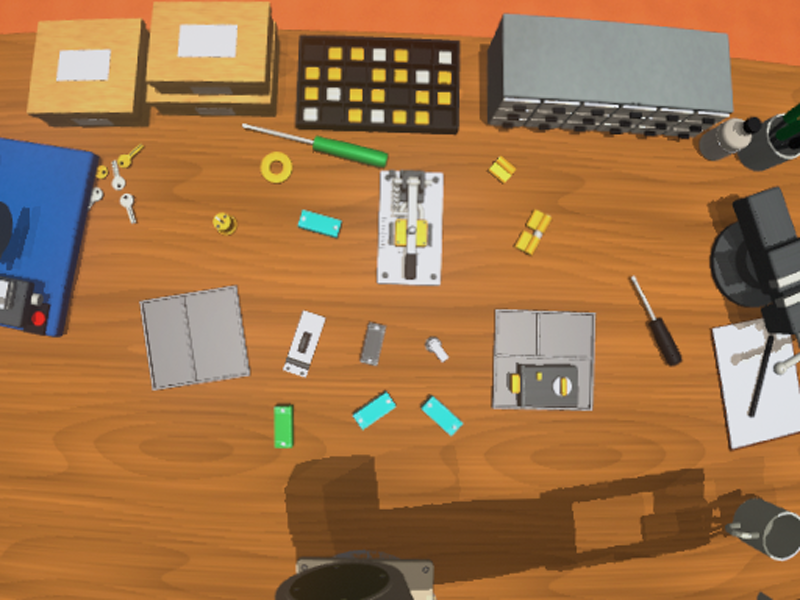

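View pics/side0b.png

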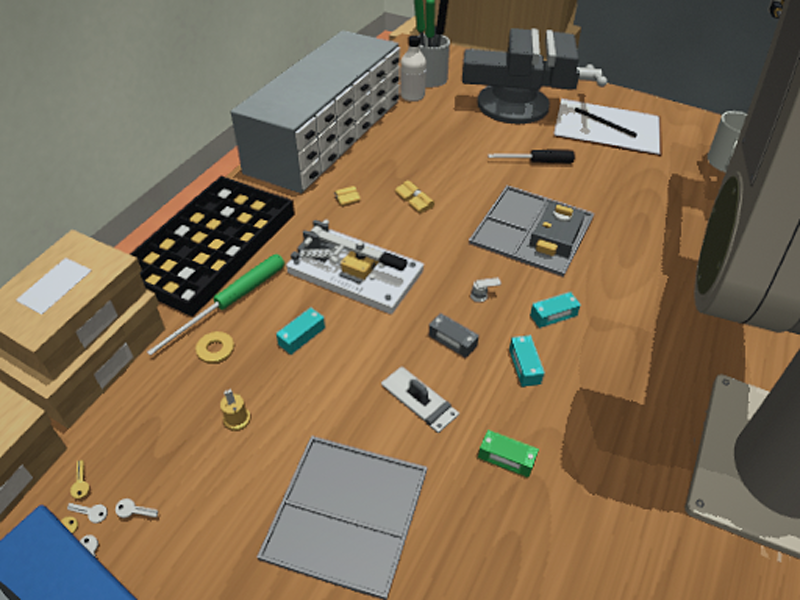

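The top view (scaled by 1.56) shows the gate tray at (195,337), hasp (304,345), dark keep (372,343), jig (410,228), rim cylinder (224,223) and latch tray (545,360). The oddly coloured keeps, the yellow hinges and the small steel lock are look-alikes. I'll measure next.

```bash
cat > h.py <<'E'
import numpy as np, cv2
from rig import get_obs,camera
def ray(c,uv):
    K=np.array([[c["fx"],0,c["cx"]],[0,c["fy"],c["cy"]],[0,0,1]])
    p=cv2.undistortPoints(np.float64(uv).reshape(-1,1,2),K,np.array([c["k1"],0,0,0,0.])).reshape(-1,2)
    d=np.c_[p,np.ones(len(p))]@c["R"]; o=-c["R"].T@c["t"]
    return o,d
def plane(c,uv,z):
    o,d=ray(c,uv); return o+d*((z-o[2])/d[:,2])[:,None]
def tri(c1,u1,c2,u2):
    o1,d1=ray(c1,[u1]);o2,d2=ray(c2,[u2]);d1=d1[0];d2=d2[0]
    s=np.linalg.lstsq(np.c_[d1,-d2],o2-o1,rcond=None)[0]
    a=o1+s[0]*d1;b=o2+s[1]*d2
    return (a+b)/2,np.linalg.norm(a-b)
def proj(c,X):
    K=np.array([[c["fx"],0,c["cx"]],[0,c["fy"],c["cy"]],[0,0,1]])
    return cv2.projectPoints(np.float64(X).reshape(-1,1,3),cv2.Rodrigues(c["R"])[0],c["t"],K,np.array([c["k1"],0,0,0,0.]))[0].reshape(-1,2)
def comps(m,amin=15):
    n,l,s,ce=cv2.connectedComponentsWithStats(m.astype(np.uint8))
    return [(s[i],ce[i],l==i) for i in range(1,n) if s[i][4]>=amin]
def crop(c,x,y,w,h,W,H): return cv2.resize(c["image"][y:y+h,x:x+w,::-1],(W,H),interpolation=cv2.INTER_CUBIC)
E
python3 - <<'E'
from h import *
t=camera("top");s=camera("side")
a=np.vstack([np.hstack([crop(t,80,170,100,75,400,300),crop(t,170,180,100,75,400,300)]),np.hstack([crop(t,220,100,100,75,400,300),crop(t,300,190,100,75,400,300)])])
cv2.imwrite("pics/c1.png",a)
a=np.vstack([np.hstack([crop(s,160,275,120,90,400,300),crop(s,230,190,100,75,400,300)]),np.hstack([crop(s,180,130,100,75,400,300),crop(s,295,110,100,75,400,300)])])
cv2.imwrite("pics/c2.png",a)
E
```

```text
(no output)
```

View pics/c1.png

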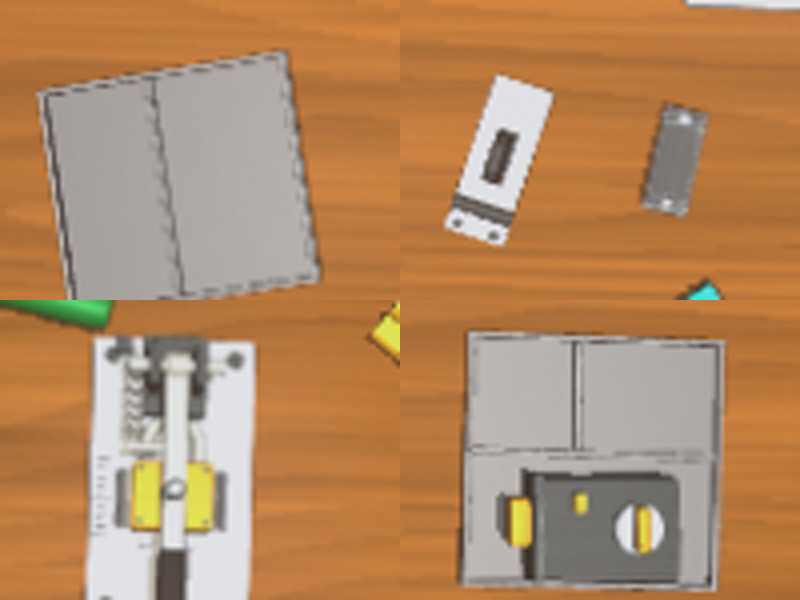

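View pics/c2.png

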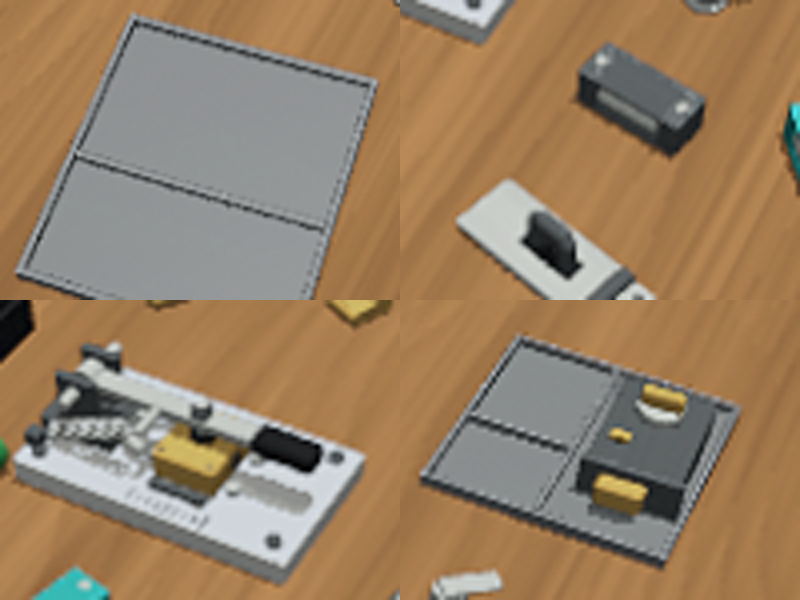

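Both views are clear. Tray ribs, the keep's screws, the hasp loop and the clamp grip are visible, and in the latch tray the upper-left compartment is the small one. Next I'll extract contours.

Run:
```python
from h import *
t=camera("top");s=camera("side")
np.save("pics/t.npy",t,allow_pickle=True)
for nm,c in(("top",t),("side",s)):
    hsv=cv2.cvtColor(c["image"],cv2.COLOR_RGB2HSV)
    grey=hsv[...,1]<75; brass=(hsv[...,0]>17)&(hsv[...,0]<35)&(hsv[...,1]>110)&(hsv[...,2]>90)
    print(nm)
    for lab,m in(("grey",grey),("brass",brass)):
        for st,ce,mm in comps(m,60):
            if nm=="top" and (st[4]>9000 or ce[1]<95 or ce[1]>280 or ce[0]<70 or ce[0]>400): continue
            if nm=="side" and (st[4]>9000 or ce[1]<110 or ce[0]>400 or ce[0]<110): continue
            r=cv2.minAreaRect(np.argwhere(mm)[:,::-1].astype(np.float32))
            b=cv2.boxPoints(r)
            for z in ((0.009,.018,.024,.008) if nm=="top" and lab=="grey" else (0.009,)):
                P=plane(c,b,z); 
                print(lab,st,np.round(ce,1), "z",z,"ctr",np.round(P.mean(0)[:2],4),"len",np.round([np.linalg.norm(P[1]-P[0]),np.linalg.norm(P[2]-P[1])],4),"ang",np.round(np.degrees(np.arctan2(*(P[1]-P[0])[[1,0]])),1))
```

```text
top
grey [ 72 103   8  19  90] [ 74.8 113.7] z 0.009 ctr [0.7105 0.418 ] len [0.0186 0.0467] ang -89.6
grey [ 72 103   8  19  90] [ 74.8 113.7] z 0.018 ctr [0.7084 0.4141] len [0.0184 0.0463] ang -89.6
grey [ 72 103   8  19  90] [ 74.8 113.7] z 0.024 ctr [0.7069 0.4116] len [0.0183 0.046 ] ang -89.6
grey [ 72 103   8  19  90] [ 74.8 113.7] z 0.008 ctr [0.7107 0.4184] len [0.0186 0.0467] ang -89.6
grey [ 241  109   43   74 2725] [262.1 145.2] z 0.009 ctr [ 0.6377 -0.0571] len [0.1835 0.1031] ang 0.1
grey [ 241  109   43   74 2725] [262.1 145.2] z 0.018 ctr [ 0.6362 -0.0566] len [0.1818 0.1022] ang 0.1
grey [ 241  109   43   74 2725] [262.1 145.2] z 0.024 ctr [ 0.6353 -0.0562] len [0.1807 0.1015] ang 0.1
grey [ 241  109   43   74 2725] [262.1 145.2] z 0.008 ctr [ 0.6379 -0.0571] len [0.1837 0.1032] ang 0.1
grey [ 77 124  10  19  97] [ 81.8 131.2] z 0.009 ctr [0.6565 0.3987] len [0.0215 0.0474] ang -84.9
grey [ 77 124  10  19  97] [ 81.8 131.2] z 0.018 ctr [0.6549 0.395 ] len [0.0213 0.047 ] ang -84.9
grey [ 77 124  10  19  97] [ 81.8 131.2] z 0.024 ctr [0.6538 0.3926] len [0.0212 0.046
[... 3900 characters left out ...]
 290  20  10  63] [322.5 294.7] z 0.009 ctr [0.3198 0.1432] len [0.0062 0.0367] ang -85.7
brass [253 115  25  21 242] [264.7 125.2] z 0.009 ctr [ 0.6363 -0.2534] len [0.0452 0.0872] ang -89.2
brass [214 119  17  13 143] [222.3 124.6] z 0.009 ctr [ 0.7366 -0.2032] len [0.0406 0.0442] ang -126.3
brass [343 153  14  11  92] [349.3 157.8] z 0.009 ctr [ 0.3971 -0.2358] len [0.0272 0.032 ] ang -83.0
brass [218 161  21  18 209] [227.8 169.5] z 0.009 ctr [ 0.6388 -0.0628] len [0.0451 0.047 ] ang -74.4
brass [125 212  25  21 341] [137.  221.6] z 0.009 ctr [0.727  0.1639] len [0.0523 0.0531] ang -115.6
brass [141 252  19  24 267] [149.4 264. ] z 0.009 ctr [0.6393 0.2351] len [0.0342 0.0527] ang -128.4
```

Run:
```python
from h import *
t=camera("top");s=camera("side")
a=np.vstack([np.hstack([crop(t,124,124,40,30,400,300),crop(s,130,243,40,30,400,300)]),np.hstack([crop(t,242,105,48,36,400,300),crop(s,176,136,48,36,400,300)])])
cv2.imwrite("pics/c3.png",a)
def m(c,x,y,w,h,f):
    hsv=cv2.cvtColor(c["image"],cv2.COLOR_RGB2HSV)[y:y+h,x:x+w].astype(int)
    ys,xs=np.nonzero(f(hsv)); pts=np.c_[xs+x,ys+y].astype(np.float32)
    r=cv2.minAreaRect(pts); return np.array(r[0]),r[1:],len(pts)
dark=lambda h:h[...,2]<70
for n,wt,ws in(("grip",(250,155,25,28),(238,155,30,25)),("loop",(185,208,20,22),(255,235,25,35))):
    T=m(t,*wt,dark);S=m(s,*ws,dark);print(n,T,S,tri(t,T[0],s,S[0]))
white=lambda h:(h[...,2]>140)&(h[...,1]<60)
for c,w in((t,(229,203,20,33)),(s,(272,198,36,33))):
    hsv=cv2.cvtColor(c["image"],cv2.COLOR_RGB2HSV);x,y,W,H=w
    mm=np.zeros(hsv.shape[:2],bool);mm[y:y+H,x:x+W]=white(hsv[y:y+H,x:x+W])
    for st,ce,_ in comps(mm,2):print("screw",st,ce)
# jig edges
hsv=cv2.cvtColor(t["image"],cv2.COLOR_RGB2HSV);g=hsv[...,1]<75
L=[];R=[]
for r in range(115,178):
    xs=np.nonzero(g[r,235:290])[0]+235; L.append((xs.min()-.5,r));R.append((xs.max()+.5,r))
for e in(L,R):
    P=plane(t,e,.018); k=np.polyfit(P[:,0],P[:,1],1);print("edge slope",k[0],"y at .636",np.polyval(k,.636),np.std(P[:,1]-np.polyval(k,P[:,0])))
print("cams",-t["R"].T@t["t"])
```

```text
grip (array([0., 0.]), ((0.0, 0.0), 0.0), 0) (array([248.65864563, 166.80345154]), ((21.022485733032227, 9.630412101745605), 3.3664603233337402), 128) (array([0.54912052, 0.28191698, 0.49988522]), np.float64(0.35597873408810743))
loop (array([0., 0.]), ((0.0, 0.0), 0.0), 0) (array([270.35476685, 256.2946167 ]), ((28.650165557861328, 9.884078979492188), 59.931419372558594), 100) (array([0.52125165, 0.32604553, 0.49465772]), np.float64(0.4208866771259835))
screw [236 207   7   5  17] [240.         209.52941176]
screw [244 209   3   6   9] [245.         211.33333333]
screw [244 216   1   3   3] [244. 217.]
screw [231 229  11   5  25] [237.12 231.16]
screw [279 203   3   4   8] [280.  204.5]
screw [299 215   4   3   9] [300.33333333 216.22222222]
edge slope -0.007624340841239706 y at .636 -0.006151852385175505 0.0006824882023113873
edge slope -0.010497673904679636 y at .636 -0.10726033622313562 0.0007447133089511798
cams [4.80457143e-01 1.81546039e-04 9.86445352e-01]
```

View pics/c3.png

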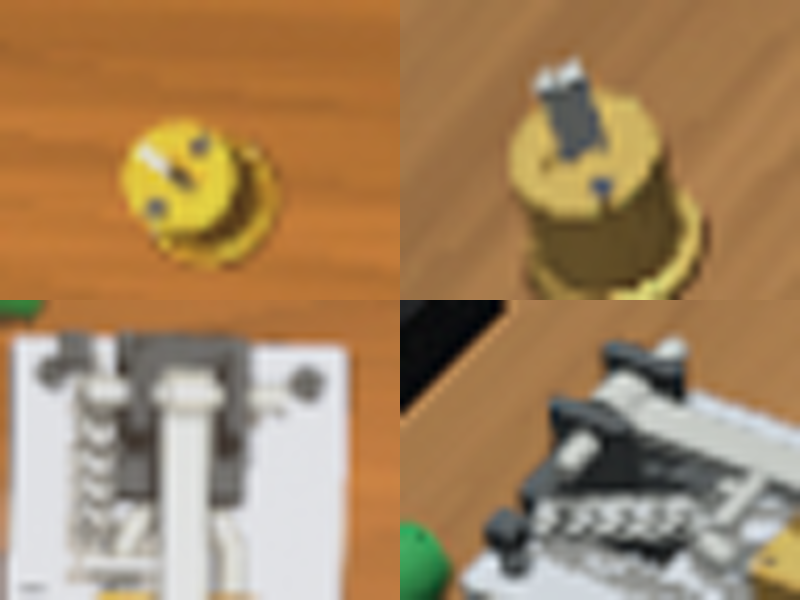

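The cylinder's body-top disc is at (141.5,141.3) in the top view and (148.3,257.7) in the side view. Next I'll triangulate the graspable parts.

Run:
```python
from h import *
t=camera("top");s=camera("side")
print("cyl",tri(t,(141.5,141.3),s,(148.3,257.7)))
a=tri(t,(240.6,209.1),s,(280,204.5));b=tri(t,(236.6,230.4),s,(300.3,216.2));print("keep",a,b,(a[0]+b[0])/2,"ang",np.degrees(np.arctan2(*(a[0]-b[0])[[1,0]])))
V=t["image"].max(2)
def dk(x,y,w,h,th):
    ys,xs=np.nonzero(V[y:y+h,x:x+w]<th);return cv2.minAreaRect(np.c_[xs+x,ys+y].astype(np.float32)),len(xs)
g,n=dk(255,158,16,24,110);print(g,n);print("grip",tri(t,g[0],s,(248.7,166.8)))
l,n=dk(188,211,14,17,110);print(l,n);print("loop",tri(t,l[0],s,(270.4,256.3)))
print("loop xy", plane(t,[l[0]],.034), plane(t,[l[0]],.02))
hs=cv2.boxPoints(cv2.minAreaRect(np.argwhere((cv2.cvtColor(t["image"],cv2.COLOR_RGB2HSV)[195:245,178:212,1]<75))[:,::-1].astype(np.float32)))+[178,195]
P=plane(t,hs,.008);print("hasp corners",P.round(4))
# tray edges/heights: rim corners, two views
for n,(c,yaw,sx,sy) in {"gate":((.4527,.2797),10.2,72,79),"latch":((.4319,-.2774),-.4,79,82)}.items():
    y=np.radians(yaw);R=np.array([[np.cos(y),-np.sin(y)],[np.sin(y),np.cos(y)]])
    X=np.array([[*(np.array(c)+R@(np.array([i*sx,j*sy])/1000)),.009] for i in(-1,1) for j in(-1,1)])
    print(n,proj(t,X).round(1).tolist(),proj(s,X).round(1).tolist())
# side-view tray corners
hv=cv2.cvtColor(s["image"],cv2.COLOR_RGB2HSV)[...,1]<75
for st,ce,mm in comps(hv,2000):
    if 180<ce[0]<400 and ce[1]>120:
        cn=max(cv2.findContours(mm.astype(np.uint8),0,1)[0],key=cv2.contourArea);print(np.round(ce),cv2.approxPolyDP(cn,6,True).reshape(-1,2).tolist())
hv=cv2.cvtColor(t["image"],cv2.COLOR_RGB2HSV)[...,1]<75
for st,ce,mm in comps(hv,2000):
    if 80<ce[0]<400 and 180<ce[1]<260:
        cn=max(cv2.findContours(mm.astype(np.uint8),0,1)[0],key=cv2.contourArea);print("top",np.round(ce),cv2.approxPolyDP(cn,6,True).reshape(-1,2).tolist())
```

```text
cyl (array([0.63499841, 0.23731095, 0.033589  ]), np.float64(0.0005562927915304412))
keep (array([ 0.47763469, -0.00794269,  0.02295224]), np.float64(2.7832216272175746e-05)) (array([0.42640842, 0.00050773, 0.021773  ]), np.float64(0.0010845477383954806)) [ 0.45202155 -0.00371748  0.02236262] ang -9.367301454254234
((262.0, 170.0), (16.0, 6.0), 90.0) 109
grip (array([ 0.57419888, -0.05449646,  0.05072912]), np.float64(0.006038416827900191))
((194.3500213623047, 218.95001220703125), (4.427187919616699, 12.965337753295898), 18.43494987487793) 55
loop (array([ 0.44724864,  0.10475419, -0.00272981]), np.float64(0.005894811229847401))
loop xy [[0.45110501 0.10195457 0.034     ]] [[0.45067356 0.10345053 0.02      ]]
hasp corners [[0.4071 0.1372 0.008 ]
 [0.5014 0.109  0.008 ]
 [0.4904 0.0724 0.008 ]
 [0.3962 0.1008 0.008 ]]
gate [[159.3, 240.2], [96.9, 249.2], [151.1, 182.2], [89.1, 191.7]] [[273.9, 297.7], [246.8, 381.3], [199.8, 276.9], [164.1, 354.2]]
latch [[379.1, 262.3], [314.8, 261.2], [380.6, 199.5], [316.7, 197.4]] [[380.1, 135.6], [361.2, 174.1], [324.0, 117.6], [299.8, 152.6]]
[340. 147.] [[324, 118], [300, 155], [360, 176], [379, 136]]
[226. 171.] [[201, 141], [184, 174], [250, 200], [270, 168]]
[221. 331.] [[199, 279], [164, 356], [246, 383], [272, 298]]
top [124. 216.] [[151, 183], [89, 193], [98, 249], [159, 239]]
top [348. 229.] [[317, 198], [315, 260], [378, 262], [380, 200]]
```

Both views agree. Target TCP positions:
- **Grip:** (0.571,-0.056)
- **Padlock:** (0.625,-0.0566)
- **Hasp loop:** (0.4506,0.104), yaw -16.7°
- **Cylinder:** (0.635,0.237)
- **Keep:** (0.452,-0.003), yaw -10°

The first move is to the hold-down.

Emit:
{"api": "step_arm", "payload": {
  "motion": [
    [0,0,0.92,0,0,0,0.5],
    [0,0,0.92,0,0,0,0.5],
    [0,0,0,0.8,-0.95,0,0.5],
    [0,0,0,0.8,-0.95,0,0.5],
    [0,0,0,0.8,-0.95,0,0.5]
  ],
  "force": 20
}}

```text
time_s: 1.12
tool_pos: [0.1919, -0.5135, 0.2187]
eef_rot: [1.0, -0.0, 0.0, 0.0]
force: [0.2, 0.1, -0.0]
gripper_width: 0.0488
grip_force: 0.0
```

Emit:
{"api": "step_arm", "payload": {
  "motion": [
    [0,0,0,0.8,-0.95,0,0.5],
    [0,0,0,0.8,-0.95,0,0.5],
    [0,0,0,0.8,-0.95,0,0.5],
    [0,0,0,0.8,-0.95,0,0.5],
    [0,0,0,0.8,-0.95,0,0.5]
  ]
}}

```text
time_s: 1.75
tool_pos: [0.292, -0.3947, 0.2188]
eef_rot: [1.0, -0.0, 0.0, 0.0]
force: [0.5, -0.2, -0.5]
gripper_width: 0.047
grip_force: 0.0
```

Emit:
{"api": "step_arm", "payload": {
  "motion": [
    [0,0,0,0.8,-0.95,0,0.5],
    [0,0,0,0.8,-0.95,0,0.5],
    [0,0,0,0.8,-0.95,0,0.5],
    [0,0,0,0.8,-0.95,0,0.5],
    [0,0,0,0.8,-0.95,0,0.5]
  ]
}}

```text
time_s: 2.38
tool_pos: [0.3921, -0.2759, 0.2188]
eef_rot: [1.0, 0.0, 0.0, 0.0]
force: [-0.3, -0.0, -0.1]
gripper_width: 0.0466
grip_force: 0.0
```

Emit:
{"api": "step_arm", "payload": {
  "motion": [
    [0,0,0,0.8,-0.95,0,0.5],
    [0,0,0,0.8,-0.95,0,0.5],
    [0,0,0,0.8,-0.95,0,0.5],
    [0,0,0,0.8,-0.95,0,0.5],
    [0,0,0,0,0,0,0.5]
  ]
}}

```text
time_s: 3.0
tool_pos: [0.4723, -0.1803, 0.2187]
eef_rot: [1.0, 0.001, 0.0, -0.0]
force: [-0.6, -0.1, 0.1]
gripper_width: 0.0465
grip_force: 0.0
```

```bash
cat > go.py <<'E'
# usage: go.py x y z yaw_deg -> tool-axis shares still to go
import sys; from h import *
from scipy.spatial.transform import Rotation as R
o=get_obs(); r=R.from_quat(o["eef_rot"]); M=r.as_matrix()
psi=np.degrees(np.arctan2(M[1,0],M[0,0])); x,y,z,w=map(float,sys.argv[1:5])
T=R.from_euler("z",w,degrees=True)*R.from_euler("x",180,degrees=True)
d=np.array([x,y,z])-o["tool_pos"]
print("t",o["time_s"].__round__(2),"pos",o["tool_pos"].round(4),"yaw",psi.round(2),"F",o["force"].round(1),"w",round(o["gripper_width"],4),"gf",round(o["grip_force"],1))
print("turn",((r.inv()*T).as_rotvec()/.12).round(2),"shift now",(M.T@d/.025).round(2),"shift after turn",(T.as_matrix().T@d/.025).round(2),"q",o["q"].round(2))
E
python3 go.py .571 -.056 .033 -.5
```

```text
t 3.0 pos [ 0.4723 -0.1803  0.2187] yaw 0.15 F [-0.6 -0.1  0.1] w 0.0465 gf 0.0
turn [-0.  -0.   0.1] shift now [ 3.96 -4.96  7.43] shift after turn [ 3.91 -5.01  7.43] q [-0.47 -0.13  1.75  0.    1.52  1.1 ]
```

Emit:
{"api": "step_arm", "payload": {
  "motion": [
    [0,0,0.1,0.78,-1,0,0.5],
    [0,0,0,0.78,-1,0,0.5],
    [0,0,0,0.78,-1,0,0.5],
    [0,0,0,0.78,-1,0,0.5],
    [0,0,0,0.78,-1,0,0.5]
  ]
}}

```text
time_s: 3.62
tool_pos: [0.5704, -0.0579, 0.2187]
eef_rot: [1.0, -0.006, -0.0, 0.0]
force: [0.0, -0.4, -0.3]
gripper_width: 0.0465
grip_force: 0.0
```

Emit:
{"api": "step_arm", "payload": {
  "motion": [
    [0,0,0,0,0,1,0.5],
    [0,0,0,0,0,1,0.5],
    [0,0,0,0,0,1,0.5],
    [0,0,0,0,0,1,0.5],
    [0,0,0,0,0,1,0.5]
  ]
}}

```text
time_s: 4.25
tool_pos: [0.5698, -0.0587, 0.093]
eef_rot: [1.0, -0.006, -0.0, 0.0]
force: [0.3, -0.1, -0.7]
gripper_width: 0.0468
grip_force: 0.0
```

Emit:
{"api": "step_arm", "payload": {
  "motion": [
    [0,0,0,0,0,0.8,0.5],
    [0,0,0,0,0,0.8,0.5],
    [0,0,0,0,0,0.8,0.5],
    [0,0,0,0,0,0,0.5]
  ]
}}

```text
time_s: 4.75
tool_pos: [0.5685, -0.0574, 0.0314]
eef_rot: [1.0, -0.006, -0.002, -0.0]
force: [-0.5, 0.8, 0.1]
gripper_width: 0.0465
grip_force: 0.0
```

```bash
python3 go.py .571 -.056 .033 -.5
python3 - <<'E'
from h import *
t=camera("top");s=camera("side")
cv2.imwrite("pics/g1.png",np.hstack([crop(t,222,100,80,100,400,500),crop(s,180,110,80,100,400,500)]))
E
```

```text
t 4.75 pos [ 0.5685 -0.0574  0.0314] yaw -0.69 F [-0.5  0.8  0.1] w 0.0465 gf 0.0
turn [-0.01  0.03 -0.03] shift now [ 0.1  -0.06 -0.06] shift after turn [ 0.1  -0.06 -0.06] q [-0.19  0.23  1.74 -0.    1.18  1.39]
```

View pics/g1.png

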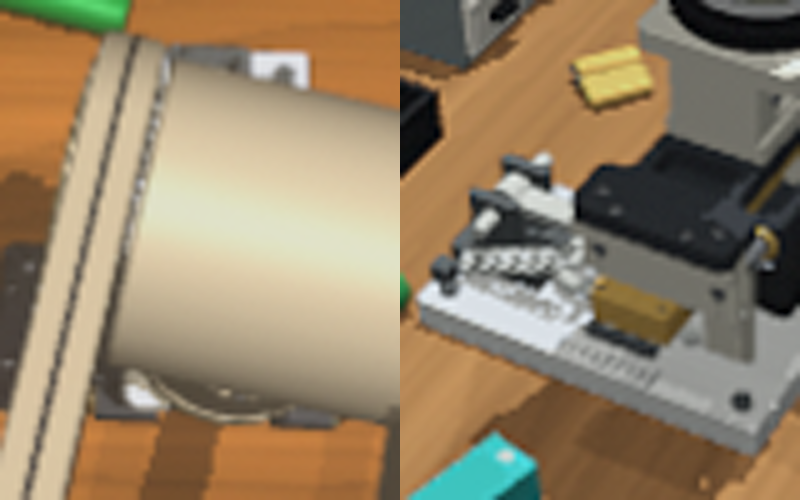

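The fingers straddle the grip clear of the plate and padlock. I'll close on it and lift along the arc.

Emit:
{"api": "step_arm", "payload": {
  "motion": [
    [0,0,0,0,0,0,0.05],
    [0,0,0,0,0,0,0.05],
    [0,0,0,0,0,0,0.05],
    [0,0,0,0,0,0,0.05]
  ],
  "force": 25
}}

```text
time_s: 5.35
tool_pos: [0.5704, -0.0569, 0.0341]
eef_rot: [1.0, -0.006, 0.0, -0.0]
force: [0.4, 4.2, 3.0]
gripper_width: 0.0181
grip_force: 25.0
```

Emit:
{"api": "step_arm", "payload": {
  "motion": [
    [0,0,0,0.05,0,-0.7,0.05],
    [0,0,0,0.14,0,-0.69,0.05],
    [0,0,0,0.23,0,-0.66,0.05],
    [0,0,0,0.32,0,-0.62,0.05],
    [0,0,0,0.4,0,-0.58,0.05]
  ]
}}

```text
time_s: 5.98
tool_pos: [0.598, -0.0571, 0.1152]
eef_rot: [1.0, -0.006, -0.001, -0.001]
force: [1.0, 5.7, -6.9]
gripper_width: 0.0179
grip_force: 25.0
```

Width is 18 mm and the grip is holding. I'll continue the arc.

Emit:
{"api": "step_arm", "payload": {
  "motion": [
    [0,0,0,0.47,0,-0.52,0.05],
    [0,0,0,0.54,0,-0.45,0.05],
    [0,0,0,0.6,0,-0.37,0.05],
    [0,0,0,0.64,0,-0.29,0.05],
    [0,0,0,0.67,0,-0.2,0.05]
  ]
}}

```text
time_s: 6.6
tool_pos: [0.6717, -0.0575, 0.1616]
eef_rot: [1.0, -0.006, -0.001, -0.001]
force: [-2.5, 6.3, -2.2]
gripper_width: 0.018
grip_force: 25.0
```

```bash
python3 go.py .6725 -.057 .16 -.5
python3 - <<'E'
from h import *
s=camera("side")
cv2.imwrite("pics/g2.png",crop(s,150,60,120,120,500,500))
E
```

```text
t 6.6 pos [ 0.6717 -0.0575  0.1616] yaw -0.64 F [-2.5  6.3 -2.2] w 0.018 gf 25.0
turn [-0.01  0.01 -0.02] shift now [ 0.03 -0.02  0.06] shift after turn [ 0.03 -0.02  0.06] q [-0.16  0.36  1.33  0.    1.46  1.42]
```

View pics/g2.png

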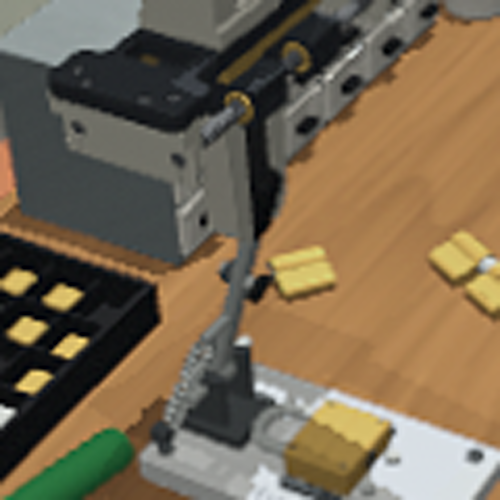

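The hold-down is at about 1.35 rad and the padlock is still in place. I'll release and back off.

Emit:
{"api": "step_arm", "payload": {
  "motion": [
    [0,0,0,0,0,0,0.6],
    [0,0,0,0,0,0,0.8],
    [0,0,0,0,0,0,0.9],
    [0,0,0,-0.5,0,0,0.9],
    [0,0,0,-0.7,0,0,0.9]
  ],
  "force": 40
}}

```text
time_s: 7.28
tool_pos: [0.6413, -0.0588, 0.1608]
eef_rot: [1.0, -0.006, 0.0, 0.0]
force: [-0.2, -0.2, 0.5]
gripper_width: 0.0633
grip_force: 0.0
```

Emit:
{"api": "step_arm", "payload": {
  "motion": [
    [0,0,0,-0.67,0,0,0.9],
    [0,0,0,0,0,0,0.9]
  ]
}}

```text
time_s: 7.52
tool_pos: [0.6243, -0.0586, 0.161]
eef_rot: [1.0, -0.006, 0.0, 0.0]
force: [0.5, -0.5, 0.5]
gripper_width: 0.0813
grip_force: 0.0
```

```bash
python3 go.py .625 -.0568 .026 -.5
python3 - <<'E'
from h import *
s=camera("side")
cv2.imwrite("pics/g3.png",crop(s,150,60,120,120,500,500))
E
```

```text
t 7.53 pos [ 0.6243 -0.0586  0.161 ] yaw -0.71 F [ 0.5 -0.5  0.5] w 0.0813 gf 0.0
turn [ 0.   -0.   -0.03] shift now [ 0.03 -0.07  5.4 ] shift after turn [ 0.03 -0.07  5.4 ] q [-0.18  0.23  1.48 -0.    1.43  1.41]
```

View pics/g3.png

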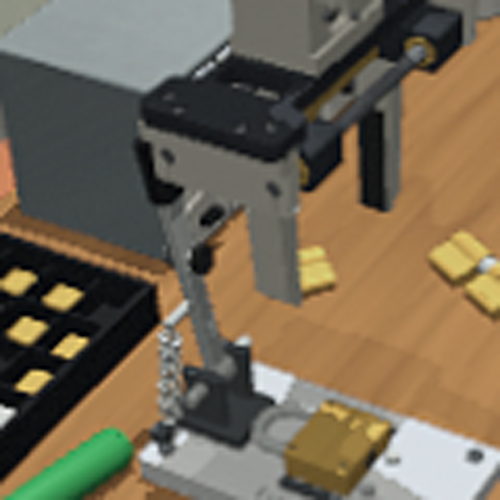

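The hold-down stands open and untouched, and the padlock is still in place. Next I'll descend on it.

Emit:
{"api": "step_arm", "payload": {
  "motion": [
    [0,0,0,0,-0.07,1,0.9],
    [0,0,0,0,0,1,0.9],
    [0,0,0,0,0,1,0.9],
    [0,0,0,0,0,1,0.9],
    [0,0,0,0,0,0.9,0.9]
  ]
}}

```text
time_s: 8.2
tool_pos: [0.6254, -0.0567, 0.0372]
eef_rot: [1.0, -0.006, 0.0, 0.0]
force: [-0.5, -0.4, 0.3]
gripper_width: 0.0838
grip_force: 0.0
```

Emit:
{"api": "step_arm", "payload": {
  "motion": [
    [0,0,0,0,0,0.5,0.9],
    [0,0,0,0,0,0,0.4],
    [0,0,0,0,0,0,0.4],
    [0,0,0,0,0,0,0.4],
    [0,0,0,0,0,0,0.4]
  ]
}}

```text
time_s: 8.82
tool_pos: [0.6256, -0.0568, 0.0266]
eef_rot: [1.0, -0.006, 0.001, 0.0]
force: [0.5, -0.6, 1.8]
gripper_width: 0.0495
grip_force: 40.0
```

```bash
python3 go.py .625 -.0568 .026 -.5
```

```text
t 8.82 pos [ 0.6256 -0.0568  0.0266] yaw -0.69 F [ 0.5 -0.6  1.8] w 0.0495 gf 40.0
turn [ 0.   -0.01 -0.03] shift now [-0.02  0.    0.03] shift after turn [-0.02  0.    0.03] q [-0.17  0.37  1.58 -0.    1.2   1.41]
```

Emit:
{"api": "step_arm", "payload": {
  "motion": [
    [0,0,0,0,0,-0.6,0.4],
    [0,0,0,0,0,-1,0.4],
    [0,0,0,0,0,-1,0.4],
    [0,0,0,0,0,-0.4,0.4],
    [0,0,0,-0.5,-0.9,0,0.4]
  ]
}}

```text
time_s: 9.45
tool_pos: [0.6138, -0.035, 0.1023]
eef_rot: [1.0, -0.007, 0.001, 0.0]
force: [-0.2, 0.4, -2.2]
gripper_width: 0.0495
grip_force: 40.0
```

Emit:
{"api": "step_arm", "payload": {
  "motion": [
    [0,0,0,-0.55,-1,0,0.4],
    [0,0,0,-0.55,-1,0,0.4],
    [0,0,0,-0.55,-1,0,0.4],
    [0,0,0,-0.55,-1,0,0.4],
    [0,0,0,-0.55,-1,0,0.4]
  ]
}}

```text
time_s: 10.07
tool_pos: [0.5445, 0.0927, 0.1003]
eef_rot: [1.0, -0.006, -0.0, -0.0]
force: [1.1, -0.2, -2.8]
gripper_width: 0.0492
grip_force: 40.0
```

Emit:
{"api": "step_arm", "payload": {
  "motion": [
    [0,0,0,-0.55,-1,0,0.4],
    [0,0,0,-0.55,-1,0,0.4],
    [0,0,0,-0.55,-1,0,0.4],
    [0,0,0,-0.55,-1,0,0.4],
    [0,0,-0.8,0,0,0,0.4]
  ]
}}

```text
time_s: 10.7
tool_pos: [0.4901, 0.1941, 0.1002]
eef_rot: [0.999, 0.044, -0.001, -0.0]
force: [-0.8, -0.2, -2.2]
gripper_width: 0.0491
grip_force: 40.0
```

Emit:
{"api": "step_arm", "payload": {
  "motion": [
    [0,0,-0.8,0,0,0,0.4],
    [0,0,0,0,0,0,0.4]
  ]
}}

```text
time_s: 10.95
tool_pos: [0.4912, 0.1926, 0.1003]
eef_rot: [0.996, 0.09, -0.0, 0.0]
force: [0.3, -0.2, -2.7]
gripper_width: 0.0495
grip_force: 40.0
```

```bash
python3 go.py .4587 .2462 .012 10.2
```

```text
t 10.95 pos [0.4912 0.1926 0.1003] yaw 10.29 F [ 0.3 -0.2 -2.7] w 0.0495 gf 40.0
turn [0.   0.01 0.01] shift now [-0.89 -2.34  3.53] shift after turn [-0.9  -2.34  3.53] q [0.28 0.03 1.82 0.   1.3  1.67]
```

Emit:
{"api": "step_arm", "payload": {
  "motion": [
    [0,0,0,-0.3,-0.78,0,0.4],
    [0,0,0,-0.3,-0.78,0,0.4],
    [0,0,0,-0.3,-0.78,0,0.4],
    [0,0,0,0,0,1,0.4],
    [0,0,0,0,0,1,0.4]
  ]
}}

```text
time_s: 11.58
tool_pos: [0.4591, 0.2464, 0.0503]
eef_rot: [0.996, 0.089, 0.0, -0.0]
force: [-0.9, 0.7, -2.8]
gripper_width: 0.0495
grip_force: 40.0
```

Emit:
{"api": "step_arm", "payload": {
  "motion": [
    [0,0,0,0,0,0.8,0.4],
    [0,0,0,0,0,0.4,0.4],
    [0,0,0,0,0,0.25,0.4],
    [0,0,0,0,0,0,0.4]
  ]
}}

```text
time_s: 12.08
tool_pos: [0.4591, 0.2461, 0.0145]
eef_rot: [0.996, 0.09, -0.0, 0.0]
force: [-0.2, -0.3, -2.2]
gripper_width: 0.0495
grip_force: 40.0
```

```bash
python3 go.py .4587 .2462 .012 10.2
```

```text
t 12.07 pos [0.4591 0.2461 0.0145] yaw 10.28 F [-0.2 -0.3 -2.2] w 0.0495 gf 40.0
turn [0.   0.   0.01] shift now [-0.01 -0.01  0.1 ] shift after turn [-0.01 -0.01  0.1 ] q [0.39 0.12 1.89 0.   1.13 1.78]
```

Emit:
{"api": "step_arm", "payload": {
  "motion": [
    [0,0,0,0,0,0.11,0.4],
    [0,0,0,0,0,0,0.4],
    [0,0,0,0,0,0,0.65],
    [0,0,0,0,0,0,0.65],
    [0,0,0,0,0,0,0.65]
  ]
}}

```text
time_s: 12.7
tool_pos: [0.4593, 0.2463, 0.012]
eef_rot: [0.996, 0.09, 0.0, -0.0]
force: [-0.5, -1.1, -0.7]
gripper_width: 0.0602
grip_force: 0.0
```

Emit:
{"api": "step_arm", "payload": {
  "motion": [
    [0,0,0,0,0,-0.5,0.65],
    [0,0,0,0,0,-1,0.65],
    [0,0,0,0,0,-1,0.65],
    [0,0,0,0,0,-0.6,0.65]
  ]
}}

```text
time_s: 13.2
tool_pos: [0.4599, 0.2465, 0.0915]
eef_rot: [0.996, 0.09, 0.001, -0.0]
force: [0.4, -0.2, -0.7]
gripper_width: 0.0601
grip_force: 0.0
```

```bash
python3 go.py .4506 .104 .0125 -16.7
```

```text
t 13.2 pos [0.4599 0.2465 0.0915] yaw 10.31 F [ 0.4 -0.2 -0.7] w 0.0601 gf 0.0
turn [-0.01 -0.02  3.93] shift now [-1.4   5.54  3.15] shift after turn [1.28 5.57 3.16] q [0.39 0.02 1.85 0.   1.28 1.78]
```

Emit:
{"api": "step_arm", "payload": {
  "motion": [
    [0,0,0.98,0,0,0,0.35],
    [0,0,0.98,0,0,0,0.35],
    [0,0,0.98,0,0,0,0.35],
    [0,0,0.99,0,0,0,0.35],
    [0,0,0,0.25,0.95,0,0.35]
  ]
}}

```text
time_s: 13.82
tool_pos: [0.4581, 0.2222, 0.0895]
eef_rot: [0.989, -0.145, 0.0, -0.0]
force: [-0.3, -0.3, -0.6]
gripper_width: 0.0323
grip_force: 0.0
```

Emit:
{"api": "step_arm", "payload": {
  "motion": [
    [0,0,0,0.25,0.95,0,0.35],
    [0,0,0,0.25,0.95,0,0.35],
    [0,0,0,0.25,0.95,0,0.35],
    [0,0,0,0.25,0.95,0,0.35],
    [0,0,0,0,0.82,0,0.35]
  ]
}}

```text
time_s: 14.45
tool_pos: [0.4489, 0.1028, 0.0894]
eef_rot: [0.989, -0.146, 0.0, 0.0]
force: [-0.3, -0.1, -0.0]
gripper_width: 0.0329
grip_force: 0.0
```

Emit:
{"api": "step_arm", "payload": {
  "motion": [
    [0,0,0,0,0,1,0.35],
    [0,0,0,0,0,1,0.35],
    [0,0,0,0,0,0,0.35]
  ]
}}

```text
time_s: 14.82
tool_pos: [0.4469, 0.1034, 0.0374]
eef_rot: [0.989, -0.145, -0.002, 0.001]
force: [-0.3, -0.8, 0.0]
gripper_width: 0.0325
grip_force: 0.0
```

```bash
python3 go.py .4506 .104 .0125 -16.7
```

```text
t 14.82 pos [0.4469 0.1034 0.0374] yaw -16.72 F [-0.3 -0.8  0. ] w 0.0325 gf 0.0
turn [ 0.01  0.03 -0.  ] shift now [ 0.14 -0.07  1.  ] shift after turn [ 0.14 -0.06  1.  ] q [ 0.12 -0.08  2.05  0.    1.18  1.98]
```

Emit:
{"api": "step_arm", "payload": {
  "motion": [
    [0,0,0,0.12,-0.05,0.5,0.35],
    [0,0,0,0,0,0.5,0.35],
    [0,0,0,0,0,0,0.35],
    [0,0,0,0,0,0,0.02],
    [0,0,0,0,0,0,0.02]
  ]
}}

```text
time_s: 15.45
tool_pos: [0.4526, 0.1042, 0.0146]
eef_rot: [0.989, -0.145, 0.0, -0.0]
force: [0.5, 0.2, 0.4]
gripper_width: 0.0172
grip_force: 0.0
```

Emit:
{"api": "step_arm", "payload": {
  "motion": [
    [0,0,0,0,0,0,0.02],
    [0,0,0,0,0,0,0.02],
    [0,0,0,0,0,-0.4,0.02],
    [0,0,0,0,0,-0.4,0.02]
  ]
}}

```text
time_s: 15.95
tool_pos: [0.4519, 0.1041, 0.0347]
eef_rot: [0.989, -0.145, -0.0, 0.0]
force: [-0.1, -0.5, -1.3]
gripper_width: 0.0079
grip_force: 39.8
```

```bash
python3 go.py .4451 .322 .0155 10.2;  python3 - <<'E'
from h import *
s=camera("side");t=camera("top")
cv2.imwrite("pics/h1.png",np.hstack([crop(s,160,200,160,160,400,400),crop(t,80,160,140,140,400,400)]))
E
```

```text
t 15.95 pos [0.4519 0.1041 0.0347] yaw -16.71 F [-0.1 -0.5 -1.3] w 0.0079 gf 39.8
turn [-0.    0.   -3.91] shift now [-2.77 -8.27  0.77] shift after turn [ 1.27 -8.63  0.77] q [ 0.12 -0.06  2.04  0.    1.17  1.98]
```

View pics/h1.png

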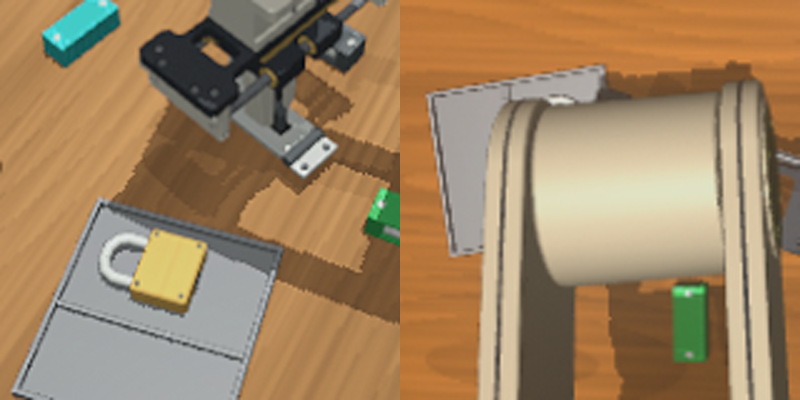

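The padlock lies level in the wide compartment, and the hasp hangs level in the gripper. I'll carry it over.

Emit:
{"api": "step_arm", "payload": {
  "motion": [
    [0,0,0,0,0,-1,0.02],
    [0,0,-0.98,0,0,-1,0.02],
    [0,0,-0.98,0,0,0,0.02],
    [0,0,-0.98,0,0,0,0.02],
    [0,0,-0.98,0,0,0,0.02]
  ]
}}

```text
time_s: 16.68
tool_pos: [0.4521, 0.1041, 0.0842]
eef_rot: [0.996, 0.091, 0.0, -0.0]
force: [-0.4, -1.2, -2.8]
gripper_width: 0.0078
grip_force: 39.8
```

Emit:
{"api": "step_arm", "payload": {
  "motion": [
    [0,0,0,0.14,-0.95,0,0.02],
    [0,0,0,0.14,-0.95,0,0.02],
    [0,0,0,0.14,-0.95,0,0.02],
    [0,0,0,0.14,-0.95,0,0.02],
    [0,0,0,0.14,-0.95,0,0.02]
  ]
}}

```text
time_s: 17.3
tool_pos: [0.4481, 0.2248, 0.0841]
eef_rot: [0.996, 0.089, 0.0, -0.0]
force: [-0.1, 0.1, -1.6]
gripper_width: 0.0079
grip_force: 39.8
```

Emit:
{"api": "step_arm", "payload": {
  "motion": [
    [0,0,0,0.14,-0.95,0,0.02],
    [0,0,0,0.14,-0.95,0,0.02],
    [0,0,0,0.14,-0.95,0,0.02],
    [0,0,0,0.14,-0.95,0,0.02],
    [0,0,0,0,0,0,0.02]
  ]
}}

```text
time_s: 17.92
tool_pos: [0.4448, 0.3213, 0.0841]
eef_rot: [0.996, 0.09, -0.0, -0.0]
force: [-0.6, -1.1, -2.3]
gripper_width: 0.0081
grip_force: 39.8
```

```bash
python3 go.py .4451 .322 .018 10.2
```

```text
t 17.93 pos [0.4448 0.3213 0.0841] yaw 10.35 F [-0.6 -1.1 -2.3] w 0.0081 gf 39.8
turn [-0.    0.    0.02] shift now [ 0.02 -0.03  2.64] shift after turn [ 0.02 -0.03  2.64] q [0.53 0.1  1.77 0.   1.27 1.92]
```

Emit:
{"api": "step_arm", "payload": {
  "motion": [
    [0,0,0,0,0,1,0.02],
    [0,0,0,0,0,0.9,0.02],
    [0,0,0,0,0,0.45,0.02],
    [0,0,0,0,0,0.2,0.02],
    [0,0,0,0,0,0.05,0.02]
  ]
}}

```text
time_s: 18.55
tool_pos: [0.4455, 0.32, 0.0195]
eef_rot: [0.996, 0.089, 0.0, -0.0]
force: [-0.3, 0.7, -1.1]
gripper_width: 0.0079
grip_force: 39.8
```

Emit:
{"api": "step_arm", "payload": {
  "motion": [
    [0,0,0,0,0,0.04,0.02],
    [0,0,0,0,0,0,0.02]
  ]
}}

```text
time_s: 18.8
tool_pos: [0.4455, 0.3203, 0.0188]
eef_rot: [0.996, 0.089, 0.0, -0.0]
force: [0.3, -0.2, -1.4]
gripper_width: 0.0081
grip_force: 39.8
```

Emit:
{"api": "step_arm", "payload": {
  "motion": [
    [0,0,0,0,0,0.06,0.02],
    [0,0,0,0,0,0,0.02],
    [0,0,0,0,0,0,0.3],
    [0,0,0,0,0,0,0.3],
    [0,0,0,0,0,0,0.3]
  ]
}}

```text
time_s: 19.42
tool_pos: [0.4451, 0.32, 0.0165]
eef_rot: [0.996, 0.089, -0.0, -0.0]
force: [0.7, 0.9, 0.4]
gripper_width: 0.0273
grip_force: 0.0
```

Emit:
{"api": "step_arm", "payload": {
  "motion": [
    [0,0,0,0,0,-0.6,0.3],
    [0,0,0,0,0,-1,0.5],
    [0,0,0,0,0,-1,0.5],
    [0,0,0,0,0,-1,0.5],
    [0,0,0,0,0,0,0.5]
  ]
}}

```text
time_s: 20.05
tool_pos: [0.4471, 0.3212, 0.1101]
eef_rot: [0.996, 0.089, 0.003, -0.001]
force: [0.1, 0.7, -0.4]
gripper_width: 0.0463
grip_force: 0.0
```

```bash
python3 go.py .635 .2373 .010 10.2
```

```text
t 20.05 pos [0.4471 0.3212 0.1101] yaw 10.25 F [ 0.1  0.7 -0.4] w 0.0463 gf 0.0
turn [-0.02 -0.05  0.01] shift now [6.78 4.65 4.03] shift after turn [6.8  4.63 4.  ] q [ 0.53  0.07  1.76 -0.    1.31  1.92]
```

Emit:
{"api": "step_arm", "payload": {
  "motion": [
    [0,0,0,0.97,0.66,0,0.6],
    [0,0,0,0.97,0.66,0,0.6],
    [0,0,0,0.97,0.66,0,0.6],
    [0,0,0,0.97,0.66,0,0.6],
    [0,0,0,0.97,0.66,0,0.6]
  ]
}}

```text
time_s: 20.68
tool_pos: [0.5793, 0.2598, 0.1053]
eef_rot: [0.996, 0.089, -0.001, 0.0]
force: [0.4, -0.4, -0.1]
gripper_width: 0.056
grip_force: 0.0
```

Emit:
{"api": "step_arm", "payload": {
  "motion": [
    [0,0,0,0.97,0.66,0,0.6],
    [0,0,0,0.97,0.67,0,0.6],
    [0,0,0,0,0,0,0.6]
  ]
}}

```text
time_s: 21.05
tool_pos: [0.6336, 0.2349, 0.1052]
eef_rot: [0.996, 0.088, -0.001, 0.0]
force: [-0.3, -0.6, 0.1]
gripper_width: 0.056
grip_force: 0.0
```

```bash
python3 go.py .635 .2373 .010 10.2
```

```text
t 21.05 pos [0.6336 0.2349 0.1052] yaw 10.13 F [-0.3 -0.6  0.1] w 0.056 gf 0.0
turn [ 0.    0.01 -0.01] shift now [ 0.08 -0.09  3.81] shift after turn [ 0.07 -0.08  3.81] q [ 0.28  0.41  1.37 -0.    1.36  1.67]
```

Emit:
{"api": "step_arm", "payload": {
  "motion": [
    [0,0,0,0.07,-0.08,1,0.6],
    [0,0,0,0,0,1,0.6],
    [0,0,0,0,0,1,0.6],
    [0,0,0,0,0,0.8,0.6],
    [0,0,0,0,0,0,0.6]
  ]
}}

```text
time_s: 21.68
tool_pos: [0.6317, 0.2383, 0.0089]
eef_rot: [0.996, 0.089, -0.002, 0.0]
force: [0.3, -0.5, 0.3]
gripper_width: 0.0557
grip_force: 0.0
```

Emit:
{"api": "step_arm", "payload": {
  "motion": [
    [0,0,0,0,0,0,0.2],
    [0,0,0,0,0,0,0.2],
    [0,0,0,0,0,0,0.2],
    [0,0,0,0,0,0,0.2]
  ]
}}

```text
time_s: 22.18
tool_pos: [0.635, 0.2384, 0.0128]
eef_rot: [0.996, 0.089, 0.001, 0.0]
force: [-0.0, -2.2, 4.8]
gripper_width: 0.0271
grip_force: 40.0
```

```bash
python3 go.py .635 .2373 .010 10.2
```

```text
t 22.18 pos [0.635  0.2384 0.0128] yaw 10.24 F [-0.  -2.2  4.8] w 0.0271 gf 40.0
turn [ 0.   -0.01  0.01] shift now [-0.01  0.04  0.11] shift after turn [-0.01  0.04  0.11] q [ 0.28  0.51  1.42 -0.    1.21  1.68]
```

Emit:
{"api": "step_arm", "payload": {
  "motion": [
    [0,0,0,0,0,-0.6,0.2],
    [0,0,0,0,0,-1,0.2],
    [0,0,0,0,0,-1,0.2],
    [0,0,0.74,0,0,-1,0.2],
    [0,0,0.74,0,0,-0.4,0.2]
  ]
}}

```text
time_s: 22.8
tool_pos: [0.6351, 0.2391, 0.1148]
eef_rot: [1.0, -0.001, 0.002, -0.001]
force: [0.8, -0.3, -1.7]
gripper_width: 0.0268
grip_force: 40.0
```

Emit:
{"api": "step_arm", "payload": {
  "motion": [
    [0,0,0,-0.34,0.9,0,0.2],
    [0,0,0,-0.34,1,0,0.2],
    [0,0,0,-0.34,1,0,0.2],
    [0,0,0,-0.34,1,0,0.2],
    [0,0,0,-0.34,1,0,0.2]
  ]
}}

```text
time_s: 23.42
tool_pos: [0.5913, 0.1155, 0.1123]
eef_rot: [1.0, 0.001, 0.0, -0.0]
force: [0.4, 0.1, -1.7]
gripper_width: 0.0268
grip_force: 40.0
```

Emit:
{"api": "step_arm", "payload": {
  "motion": [
    [0,0,0,-0.34,1,0,0.2],
    [0,0,0,-0.34,1,0,0.2],
    [0,0,0,-0.34,1,0,0.2],
    [0,0,0,-0.34,1,0,0.2],
    [0,0,0,-0.34,1,0,0.2]
  ]
}}

```text
time_s: 24.05
tool_pos: [0.5491, -0.0096, 0.1124]
eef_rot: [1.0, 0.001, 0.0, -0.0]
force: [0.2, -0.3, -2.2]
gripper_width: 0.0264
grip_force: 40.0
```

Emit:
{"api": "step_arm", "payload": {
  "motion": [
    [0,0,0,-0.34,1,0,0.2],
    [0,0,0,-0.34,1,0,0.2],
    [0,0,0,-0.34,1,0,0.2],
    [0,0,0,-0.34,1,0,0.2],
    [0,0,0,-0.34,1,0,0.2]
  ]
}}

```text
time_s: 24.68
tool_pos: [0.5068, -0.1346, 0.1124]
eef_rot: [1.0, 0.001, 0.0, -0.0]
force: [0.9, -1.0, -2.1]
gripper_width: 0.0267
grip_force: 40.0
```

Emit:
{"api": "step_arm", "payload": {
  "motion": [
    [0,0,0,-0.34,1,0,0.2],
    [0,0,0,-0.34,1,0,0.2],
    [0,0,0,-0.34,1,0,0.2],
    [0,0,0,0,0,0,0.2]
  ]
}}

```text
time_s: 25.18
tool_pos: [0.4813, -0.2103, 0.1123]
eef_rot: [1.0, -0.001, 0.0, 0.0]
force: [0.0, 0.0, -1.8]
gripper_width: 0.0268
grip_force: 40.0
```

```bash
python3 go.py .4732 -.2317 .016 0
```

```text
t 25.18 pos [ 0.4813 -0.2103  0.1123] yaw -0.06 F [ 0.   0.  -1.8] w 0.0268 gf 40.0
turn [ 0.   -0.   -0.01] shift now [-0.32  0.85  3.85] shift after turn [-0.32  0.86  3.85] q [-0.51  0.01  1.82 -0.    1.32  1.06]
```

Emit:
{"api": "step_arm", "payload": {
  "motion": [
    [0,0,0,-0.32,0.86,0,0.2],
    [0,0,0,0,0,1,0.2],
    [0,0,0,0,0,1,0.2],
    [0,0,0,0,0,1,0.2],
    [0,0,0,0,0,0.4,0.2]
  ]
}}

```text
time_s: 25.8
tool_pos: [0.473, -0.2291, 0.0253]
eef_rot: [1.0, 0.001, -0.001, -0.001]
force: [1.3, -0.3, -1.8]
gripper_width: 0.0267
grip_force: 40.0
```

Emit:
{"api": "step_arm", "payload": {
  "motion": [
    [0,0,0,0,0,0.2,0.2],
    [0,0,0,0,0,0.1,0.2],
    [0,0,0,0,0,0,0.2]
  ]
}}

```text
time_s: 26.18
tool_pos: [0.4742, -0.2308, 0.0199]
eef_rot: [1.0, 0.001, 0.0, 0.0]
force: [-0.2, 0.4, -1.5]
gripper_width: 0.0268
grip_force: 40.0
```

```bash
python3 go.py .4732 -.2317 .016 0;  python3 - <<'E'
from h import *
s=camera("side")
cv2.imwrite("pics/r1.png",crop(s,270,70,120,120,500,500))
E
```

```text
t 26.18 pos [ 0.4742 -0.2308  0.0199] yaw 0.07 F [-0.2  0.4 -1.5] w 0.0268 gf 40.0
turn [ 0.   -0.01  0.01] shift now [-0.04  0.03  0.15] shift after turn [-0.04  0.03  0.15] q [-0.55  0.13  1.87  0.    1.14  1.02]
```

View pics/r1.png

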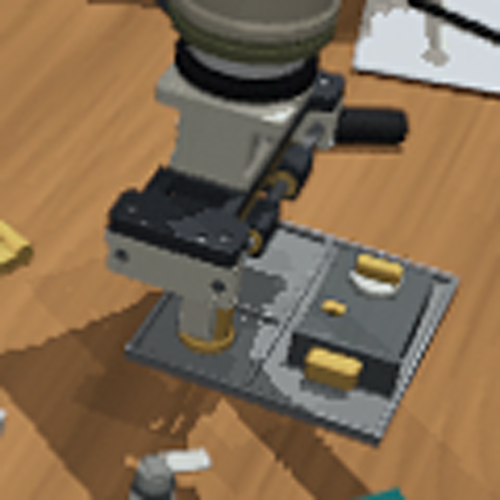

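The cylinder hangs upright over the small compartment. I'll lower the last few mm.

Emit:
{"api": "step_arm", "payload": {
  "motion": [
    [0,0,0,0,0,0.07,0.2],
    [0,0,0,0,0,0.05,0.2],
    [0,0,0,0,0,0.04,0.2],
    [0,0,0,0,0,0,0.2]
  ],
  "force": 20
}}

```text
time_s: 26.72
tool_pos: [0.4738, -0.2307, 0.0158]
eef_rot: [1.0, 0.001, 0.0, 0.0]
force: [-2.7, 1.7, 5.6]
gripper_width: 0.0271
grip_force: 20.0
```

Contact with the floor, so I'll release and go to the keep.

Emit:
{"api": "step_arm", "payload": {
  "motion": [
    [0,0,0,0,0,0,0.45],
    [0,0,0,0,0,0,0.45],
    [0,0,0,0,0,-0.5,0.45],
    [0,0,0,0,0,-1,0.45],
    [0,0,0,0,0,-1,0.45]
  ],
  "force": 40
}}

```text
time_s: 27.35
tool_pos: [0.4738, -0.2306, 0.0791]
eef_rot: [1.0, 0.001, 0.0, 0.0]
force: [-0.1, -0.3, -0.0]
gripper_width: 0.0418
grip_force: 0.0
```

Emit:
{"api": "step_arm", "payload": {
  "motion": [
    [0,0,0,0,0,-1,0.45],
    [0,0,0.7,-0.08,-0.9,0,0.55],
    [0,0,0.75,-0.08,-0.9,0,0.55],
    [0,0,0,-0.2,-0.9,0,0.55],
    [0,0,0,-0.2,-0.9,0,0.55]
  ]
}}

```text
time_s: 27.98
tool_pos: [0.4696, -0.1389, 0.1036]
eef_rot: [0.996, -0.086, 0.001, 0.0]
force: [0.8, -0.0, 0.5]
gripper_width: 0.051
grip_force: 0.0
```

Emit:
{"api": "step_arm", "payload": {
  "motion": [
    [0,0,0,-0.2,-0.9,0,0.55],
    [0,0,0,-0.2,-0.9,0,0.55],
    [0,0,0,-0.2,-0.9,0,0.55],
    [0,0,0,-0.2,-0.9,0,0.55],
    [0,0,0,0,0,0,0.55]
  ]
}}

```text
time_s: 28.6
tool_pos: [0.4654, -0.0463, 0.1035]
eef_rot: [0.996, -0.085, 0.0, -0.0]
force: [0.5, -1.0, -0.1]
gripper_width: 0.0513
grip_force: 0.0
```

```bash
python3 go.py .452 -.0033 .009 -10
```

```text
t 28.6 pos [ 0.4654 -0.0463  0.1035] yaw -9.78 F [ 0.5 -1.  -0.1] w 0.0513 gf 0.0
turn [-0.   -0.01  0.03] shift now [-0.82 -1.61  3.78] shift after turn [-0.83 -1.6   3.78] q [-0.21 -0.15  1.98  0.    1.31  1.53]
```

Emit:
{"api": "step_arm", "payload": {
  "motion": [
    [0,0,0.03,-0.41,-0.8,0,0.55],
    [0,0,0,-0.41,-0.8,0,0.55],
    [0,0,0,0,0,1,0.55],
    [0,0,0,0,0,1,0.55],
    [0,0,0,0,0,1,0.55]
  ]
}}

```text
time_s: 29.22
tool_pos: [0.4525, -0.0052, 0.0276]
eef_rot: [0.996, -0.088, 0.001, 0.0]
force: [0.8, -0.9, -0.0]
gripper_width: 0.051
grip_force: 0.0
```

Emit:
{"api": "step_arm", "payload": {
  "motion": [
    [0,0,0,0,0,0.72,0.55],
    [0,0,0,0,0,0,0.55],
    [0,0,0,0,0,0,0.55]
  ]
}}

```text
time_s: 29.6
tool_pos: [0.4527, -0.0049, 0.0106]
eef_rot: [0.996, -0.088, 0.001, 0.0]
force: [0.1, -0.3, -0.1]
gripper_width: 0.0511
grip_force: 0.0
```

```bash
python3 go.py .452 -.0033 .009 -10
```

```text
t 29.6 pos [ 0.4527 -0.0049  0.0106] yaw -10.13 F [ 0.1 -0.3 -0.1] w 0.0511 gf 0.0
turn [ 0.   -0.01 -0.02] shift now [-0.04 -0.06  0.07] shift after turn [-0.04 -0.06  0.07] q [-0.12 -0.06  2.08 -0.    1.11  1.62]
```

Emit:
{"api": "step_arm", "payload": {
  "motion": [
    [0,0,0,-0.03,-0.05,0.06,0.2],
    [0,0,0,0,0,0,0.2],
    [0,0,0,0,0,0,0.2],
    [0,0,0,0,0,0,0.2],
    [0,0,0,0,0,0,0.2]
  ]
}}

```text
time_s: 30.22
tool_pos: [0.4517, -0.0031, 0.0085]
eef_rot: [0.996, -0.088, 0.0, 0.0]
force: [-1.8, -0.8, 5.9]
gripper_width: 0.0265
grip_force: 39.9
```

```bash
python3 go.py .4727 -.3117 .013 89.6
```

```text
t 30.23 pos [ 0.4517 -0.0031  0.0085] yaw -10.1 F [-1.8 -0.8  5.9] w 0.0265 gf 39.9
turn [  0.   -0.  -14.5] shift now [ 2.99 12.   -0.18] shift after turn [-12.34   0.93  -0.18] q [-0.12 -0.05  2.08 -0.    1.11  1.63]
```

Emit:
{"api": "step_arm", "payload": {
  "motion": [
    [0,0,0,0,0,-0.6,0.2],
    [0,0,0,0,0,-1,0.2],
    [0,0,0,0,0,-1,0.2],
    [0,0,0,0,0,-1,0.2],
    [0,0,0,0,0,-0.5,0.2]
  ]
}}

```text
time_s: 30.85
tool_pos: [0.4523, -0.0031, 0.1127]
eef_rot: [0.996, -0.088, 0.001, -0.0]
force: [0.5, -1.3, -1.2]
gripper_width: 0.0266
grip_force: 39.9
```

Emit:
{"api": "step_arm", "payload": {
  "motion": [
    [0,0,0,0.25,1,0,0.2],
    [0,0,0,0.25,1,0,0.2],
    [0,0,0,0.25,1,0,0.2],
    [0,0,0,0.25,1,0,0.2],
    [0,0,0,0.25,1,0,0.2]
  ]
}}

```text
time_s: 31.48
tool_pos: [0.4599, -0.1322, 0.1103]
eef_rot: [0.996, -0.088, -0.0, -0.0]
force: [0.8, 0.6, -1.5]
gripper_width: 0.0269
grip_force: 39.9
```

Emit:
{"api": "step_arm", "payload": {
  "motion": [
    [0,0,0,0.25,1,0,0.2],
    [0,0,0,0.25,1,0,0.2],
    [0,0,0,0.25,1,0,0.2],
    [0,0,0,0.25,1,0,0.2],
    [0,0,0,0.25,1,0,0.2]
  ]
}}

```text
time_s: 32.1
tool_pos: [0.4687, -0.2607, 0.1102]
eef_rot: [0.996, -0.088, -0.0, -0.0]
force: [-0.0, -1.2, -2.2]
gripper_width: 0.0263
grip_force: 39.9
```

Emit:
{"api": "step_arm", "payload": {
  "motion": [
    [0,0,0,0.25,1,0,0.2],
    [0,0,0,0.25,1,0,0.2],
    [0,0,-0.9,0,0,0,0.2],
    [0,0,-1,0,0,0,0.2],
    [0,0,-1,0,0,0,0.2]
  ]
}}

```text
time_s: 32.72
tool_pos: [0.4722, -0.3113, 0.1101]
eef_rot: [0.996, 0.088, -0.0, -0.0]
force: [-0.3, 0.4, -1.1]
gripper_width: 0.0265
grip_force: 39.9
```

Emit:
{"api": "step_arm", "payload": {
  "motion": [
    [0,0,-1,0,0,0,0.2],
    [0,0,-1,0,0,0,0.2],
    [0,0,-1,0,0,0,0.2],
    [0,0,-1,0,0,0,0.2],
    [0,0,-1,0,0,0,0.2]
  ]
}}

```text
time_s: 33.35
tool_pos: [0.4722, -0.3112, 0.1102]
eef_rot: [0.926, 0.378, -0.0, -0.001]
force: [0.2, -0.3, -0.2]
gripper_width: 0.0267
grip_force: 39.9
```

Emit:
{"api": "step_arm", "payload": {
  "motion": [
    [0,0,-1,0,0,0,0.2],
    [0,0,-1,0,0,0,0.2],
    [0,0,-1,0,0,0,0.2],
    [0,0,-1,0,0,0,0.2],
    [0,0,-1,0,0,0,0.2]
  ]
}}

```text
time_s: 33.98
tool_pos: [0.4722, -0.3112, 0.1102]
eef_rot: [0.773, 0.635, -0.0, -0.001]
force: [0.1, 0.6, -0.8]
gripper_width: 0.0263
grip_force: 39.9
```

Emit:
{"api": "step_arm", "payload": {
  "motion": [
    [0,0,-0.6,0,0,0,0.2],
    [0,0,0,0,0,0,0.2]
  ]
}}

```text
time_s: 34.22
tool_pos: [0.4723, -0.3113, 0.1102]
eef_rot: [0.751, 0.661, -0.0, -0.0]
force: [-0.2, 0.0, -1.0]
gripper_width: 0.0268
grip_force: 39.9
```

```bash
python3 go.py .4727 -.3117 .0125 89.6;  python3 - <<'E'
from h import *
s=camera("side")
cv2.imwrite("pics/k1.png",crop(s,270,40,120,120,500,500))
E
```

```text
t 34.23 pos [ 0.4723 -0.3113  0.1102] yaw 82.68 F [-0.2  0.  -1. ] w 0.0268 gf 39.9
turn [-0.01 -0.01 -1.01] shift now [-0.02  0.02  3.91] shift after turn [-0.02  0.02  3.91] q [-0.67  0.12  1.71  0.    1.32 -0.55]
```

View pics/k1.png

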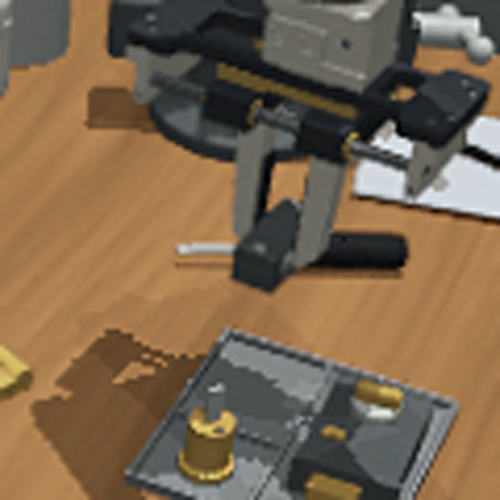

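The cylinder stands upright in its compartment and the keep hangs above its own. I'll finish the turn and lower it.

Emit:
{"api": "step_arm", "payload": {
  "motion": [
    [0,0,-1,0,0,0,0.2],
    [0,0,0,0,0,1,0.2],
    [0,0,0,0,0,1,0.2],
    [0,0,0,0,0,1,0.2],
    [0,0,0,0,0,0.5,0.2]
  ]
}}

```text
time_s: 34.9
tool_pos: [0.4717, -0.3108, 0.0214]
eef_rot: [0.71, 0.704, -0.0, -0.001]
force: [0.2, 1.2, -0.7]
gripper_width: 0.0265
grip_force: 39.9
```

Emit:
{"api": "step_arm", "payload": {
  "motion": [
    [0,0,0,0,0,0.15,0.2],
    [0,0,0,0,0,0.1,0.2],
    [0,0,0,0,0,0,0.2]
  ]
}}

```text
time_s: 35.28
tool_pos: [0.4731, -0.3119, 0.0177]
eef_rot: [0.71, 0.705, 0.0, 0.001]
force: [-0.1, 0.4, -0.3]
gripper_width: 0.0266
grip_force: 39.9
```

```bash
python3 go.py .4727 -.3117 .0115 89.6
```

```text
t 35.27 pos [ 0.4731 -0.3119  0.0177] yaw 89.58 F [-0.1  0.4 -0.3] w 0.0266 gf 39.9
turn [ 0.01  0.01 -0.  ] shift now [ 0.01 -0.02  0.25] shift after turn [ 0.01 -0.02  0.25] q [-0.67  0.23  1.76  0.    1.15 -0.67]
```

Emit:
{"api": "step_arm", "payload": {
  "motion": [
    [0,0,0,0,0,0.1,0.2],
    [0,0,0,0,0,0.06,0.2],
    [0,0,0,0,0,0.05,0.2],
    [0,0,0,0,0,0,0.2],
    [0,0,0,0,0,0,0.2]
  ],
  "force": 15
}}

```text
time_s: 35.9
tool_pos: [0.4726, -0.3115, 0.0116]
eef_rot: [0.71, 0.705, 0.0, -0.0]
force: [0.3, -0.5, -0.7]
gripper_width: 0.0266
grip_force: 15.0
```

Emit:
{"api": "step_arm", "payload": {
  "motion": [
    [0,0,0,0,0,0.03,0.2],
    [0,0,0,0,0,0,0.2],
    [0,0,0,0,0,0,0.4],
    [0,0,0,0,0,0,0.4],
    [0,0,0,0,0,0,0.4]
  ]
}}

```text
time_s: 36.52
tool_pos: [0.4726, -0.3115, 0.0108]
eef_rot: [0.71, 0.705, 0.0, -0.0]
force: [0.0, -0.5, 0.3]
gripper_width: 0.0373
grip_force: 0.0
```

Emit:
{"api": "step_arm", "payload": {
  "motion": [
    [0,0,0,0,0,-0.5,0.4],
    [0,0,0,0,0,-1,0.4],
    [0,0,0,0,0,-1,0.4],
    [0,0,0,0,0,-1,0.4],
    [0,0,0,0,0,-1,0.4]
  ]
}}

```text
time_s: 37.15
tool_pos: [0.4728, -0.3117, 0.1253]
eef_rot: [0.71, 0.705, 0.0, 0.0]
force: [-0.6, 0.7, -0.1]
gripper_width: 0.0377
grip_force: 0.0
```

Emit:
{"api": "step_arm", "payload": {
  "motion": [
    [0,0,0,-1,0,-1,0.4],
    [0,0,0,-1,0,-1,0.4],
    [0,0,0,-1,0,0,0.4],
    [0,0,0,-1,0,0,0.4],
    [0,0,0,-1,0,0,0.4]
  ]
}}

```text
time_s: 37.78
tool_pos: [0.4718, -0.4375, 0.1745]
eef_rot: [0.71, 0.705, -0.0, 0.0]
force: [0.8, 0.2, 0.4]
gripper_width: 0.0372
grip_force: 0.0
```

Emit:
{"api": "step_arm", "payload": {
  "motion": [
    [0,0,0,-1,0,0,0.4],
    [0,0,0,-1,0,0,0.4],
    [0,0,0,-1,0,0,0.4],
    [0,0,0,0,0,0,0.4]
  ]
}}

```text
time_s: 38.28
tool_pos: [0.4707, -0.5129, 0.1739]
eef_rot: [0.71, 0.704, -0.0, 0.0]
force: [0.4, 0.4, 0.2]
gripper_width: 0.0373
grip_force: 0.0
```

```bash
python3 go.py .47 -.5 .2 90;  python3 - <<'E'
from h import *
s=camera("side");t=camera("top")
cv2.imwrite("pics/f1.png",np.vstack([np.hstack([crop(s,150,260,130,120,400,300),crop(s,290,90,100,75,400,300)]),np.hstack([crop(t,80,170,100,75,400,300),crop(t,220,100,180,170,400,300)])]))
E
```

```text
t 38.27 pos [ 0.4707 -0.5129  0.1739] yaw 89.49 F [0.4 0.4 0.2] w 0.0373 gf 0.0
turn [ 0.    0.01 -0.07] shift now [ 0.52 -0.03 -1.04] shift after turn [ 0.52 -0.03 -1.04] q [-0.9   0.41  1.24 -0.    1.49 -0.89]
```

View pics/f1.png

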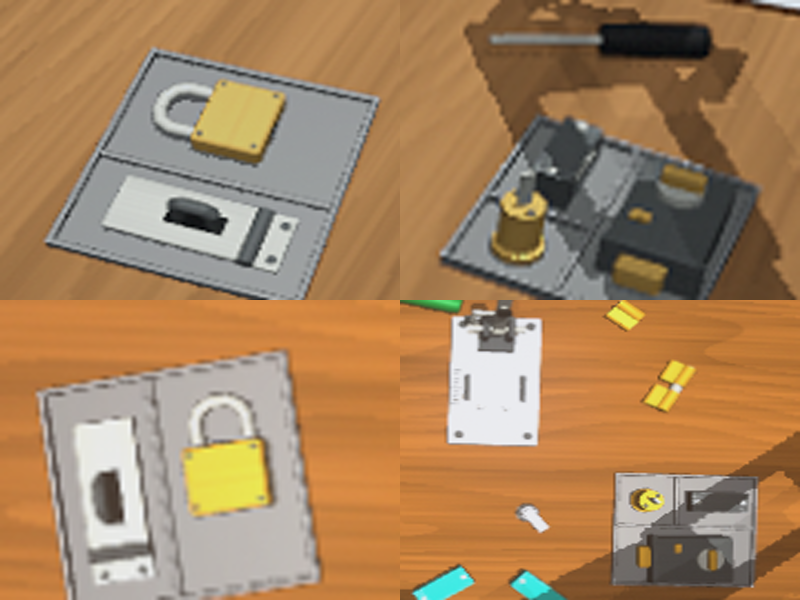

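All parts look placed and the hold-down is up. The keep is in shadow, so I'll check it more closely.

Run:
```python
from h import *
s=camera("side");t=camera("top")
f=lambda c:np.clip(c.astype(float)*1.7,0,255).astype(np.uint8)
cv2.imwrite("pics/f2.png",f(np.hstack([crop(s,310,110,48,48,400,400),crop(t,336,190,48,48,400,400)])))
```

```text
(no output)
```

View pics/f2.png

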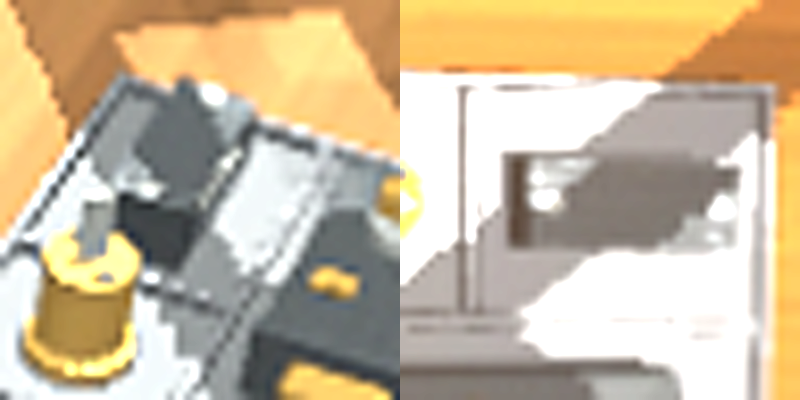

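The keep lies flat between the ribs in the oblong compartment and touches nothing else. Handing in.

```bash
python3 -c "from rig import job_done; print(job_done())"
```

```text
the job is handed in; nothing more can be done
None
```

The job is handed in at about 38 s of the 122 s limit: the final pictures show all four parts flat in their compartments, the latch case in place and the hold-down standing open; no verdict came back.

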